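Socket into the flip-top box, lid snapped shut

ROBOT

A 7-joint arm with a two-finger parallel gripper is mounted at the origin on the work surface. World frame = base frame: x ahead of the robot, y to its left, z up, the work surface at z = 0. Lengths are in m, angles in rad, forces in N, time in s.
With the tool pointing down it reaches from about 0.4 to 0.85 m from the base axis. Payload 4.5 kg.
Tool frame: the origin (TCP) lies midway between the tips of the shut fingers; the grasp point (between the pads) lies 19 mm behind it; z points along the fingers, y is the direction in which the jaws open and shut (so a half turn about z gives the same grasp; the last joint's range is limited). The gripper opens to 88 mm and grips with 3 to 60 N. Pads are 18 mm wide; open, the fingers measure 123 mm over their backs; the gripper's body (75 mm by 187 mm) begins 45 mm behind the grasp point.
Start: joints at [1.315, 0.689, -0.195, 1.565, 0.157, 0.902, -0.215], TCP at [0.179, -0.599, 0.239] pointing down, gripper open.
Joint ranges: [-3.01, 3.01], [-0.46, 2.08], [-1.47, 1.51], [0.13, 2.56], [-1, 4.14], [0.04, 2.09], [-2.66, 2.66]. Speed limits (rad/s): [2.57, 2.57, 3.14, 3.14, 3.14, 3.14, 3.14].

INTERFACE

Orientations are given as a unit quaternion [x, y, z, w].
In Python, from plant import r gives the robot as it stands.
- The arm moves only by the tool play_rows, never from a script. Its argument "targets" is a list of rows, each an object of numbers: "jaw": the closure, from 0 (fully open) to 1 (shut); "dx", "dy", "dz": the shift along the tool's x, y, z in m; "yaw": the turn about the tool's z in rad. A call has exactly 5 rows; each row shifts and turns the pose as measured when the row begins, along the tool's axes as they then stand; what a row does not reach is not made up. A row lasts 1/10 s, in which the tool goes at most 50 mm and 8.59 degrees, less where a joint would pass 70% of its speed; a pose out of reach is approached as far as the arm can. A call with a gripper value outside its range is refused whole. The fingers move at their own pace and stop on an object; "squeeze" is the grip in N (left out, the last holds). Time passes only in rows, so rows that do not move let the fingers close, or fill a call up. It gives the time, the measured TCP pose, the force and the opening at its end, in the units of the state.
- r.get_state(): the state, without advancing time (a new reading comes with each control period).
- r.snapshot(name): name is "side" or "top" or "wrist"; returns a dict with "frame" (384x512x3 uint8, red, green, blue), "z_map" (384x512 float32, m along the optical axis (not along the pixel's ray), 0 where there is no reading), "mtx" (3x3 intrinsics, pixels), "position" and "orientation" of the camera in the world; the wrist camera has in their place "T_tool_cam" (4x4, takes a point from camera to tool coordinates, whose origin is the TCP and whose axes are the flange's). Camera axes: x right, y up, looking along -z (the intrinsics and any distortion apply to the point x, -y, -z); pixel columns grow to the right and rows downward; lengths in m; the calibration is good to about 2 mm. A picture is of the moment at which its call begins: read the wrist's pose just before it.
- r.finish_job(): hands the job in, once; it reports no verdict.
The state is a dict: "clock": time; "q": joint angles; "qd": joint speeds; "joint_torque": joint torques, N m; "tool_pos": TCP position; "eef_rot": TCP orientation; "contact_force": force on the tool from outside, world axes, zero at the start; "moment": the same for the moment, N m; "opening": opening from 0.0 (shut) to 1.0 (fully open).
Only numpy, scipy, OpenCV 4.12 (cv2) and the standard library are available. Lean on these libraries where they do the work, as an engineer would, in place of code of your own. Each camera call takes 0.05 s, during which the arm holds its last target.

TASK

Put the stainless socket away inside the open flip-top box on the bench and let go of it. Then swing the lid over and push it down past its sprung roller catch until it snaps fully shut.

Things in the scene. Friction and masses are not known exactly. Their poses are not given: they have to be found in the camera images.
- socket_center (a point): Stainless steel socket: a plain upright steel cylinder 32 mm in diameter (29 mm in the lowest 14 mm) and 45 mm tall with a dark round hole in its top, standing loose on the bench, about 0.13 kg. This point is its centre, half-way up (22.5 mm above its underside). It is the only small upright cylinder; near it lie a stubby screwdriver, a black ratchet handle, a flat white coaster and a wooden mallet, which are not needed.
- box: Translucent open box, held fast on the bench: outside 150 mm along its x, 180 mm along its y, 58 mm high; walls and floor 4 mm thick. Origin: centre of its underside; z up. Its front (opposite the hinge, with the roller catch outside the middle of the front wall) faces its -x, roughly towards the robot. The lid's hinge line runs along its y, at x = +75 mm, z = 60 mm. Nothing is inside.
- lid (a joint): Angle of the lid in rad: 0 = shut, 1.9 = wide open, leaning back past upright, where it starts (1.65 to 1.9). Stiff hinge: the lid stays where it is left and needs about 1 to 2 N at lid_edge to swing. At about 0.1 rad the nose on its front tongue meets the sprung roller; pushing down at lid_edge with about 9 to 10 N carries it past (a lighter push stops there), and below about 0.04 rad the roller snaps it down to 0 and holds it.
- lid_edge (a point): Point on the lid's outer face (the top face when shut), middle of its width, 150 mm from the hinge line, above the front wall when shut (there it lies at x = -75 mm, z = 64 mm of the box). The lid is a translucent plate 180 mm wide and 4 mm thick; a grey tab 40 mm wide goes on a further 27 mm beyond this point, ending in a 36 mm tongue at right angles to the inner side. This is the place to push.
Things that resemble listed ones, but are neither listed nor needed, are in the scene too. Of the things that look like the box, the largest one is meant.

How it is judged:
On the way, in this order (a step that is already met when the one before it is completed fails the run):
1. the socket rests on the floor of the box, let go, with the lid still open (x of socket_center in the frame of box between -0.071 and 0.071 m and y of socket_center in the frame of box between -0.086 and 0.086 m and z of socket_center in the frame of box below 0.036 m and contact force between socket and the fingers below 0.1 N and value of joint lid above 0.3 rad), for 0.2 s.
2. the lid has snapped fully shut (value of joint lid below 0.02 rad), for 0.2 s.
At the end, for the whole second after the job is handed in: The socket lies or stands on the floor anywhere inside the box, at rest (slower than 50 mm/s), and the lid is snapped shut and stays so (angle below 0.02 rad, about 3 mm at its front edge) (value of joint lid below 0.02 rad and x of socket_center in the frame of box between -0.071 and 0.071 m and y of socket_center in the frame of box between -0.086 and 0.086 m and z of socket_center in the frame of box between 0.005 and 0.036 m and linear speed of socket below 0.05 m/s); the robot touches nothing.
It also fails if it takes over 64 s, if anything falls off the work surface, if the arm or the gripper's body presses on something with over 40 N, if the wrist force passes 120 N, or if a joint passes its speed limit or range.

## Working session

There is one attempt and no reset: what is moved stays moved. The work goes in short steps, Python scripts to look and compute and a tool call to move; the robot and the scene stay as the last step left them, time stands still between calls to the robot, and variables do not carry over. Pictures are saved under pics/ and viewed, and the job is handed in when it is done.

Besides the shell and the picture viewer there is one more tool, called as name([rows], argument=value, ...), one row to a line, values as JSON. play_rows: Moves the arm, as the interface text tells. Its arguments: {"type":"object","properties":{"targets":{"type":"array"},"squeeze":{"type":"number"}},"required":["targets"]}

```bash
ls; mkdir -p pics; python3 - <<'E'
from plant import r
import cv2,pickle
s=r.get_state();print(s)
for n in("side","top","wrist"):
    d=r.snapshot(n);pickle.dump(d,open(f"{n}.pkl","wb"));cv2.imwrite(f"pics/{n}0.png",d["frame"][:,:,::-1])
    print(n,d["mtx"],d.get("position"),d.get("orientation"),d.get("T_tool_cam"),[k for k in d])
E
```

```text
pics
{'clock': 0.0, 'q': array([ 1.31475884,  0.68995746, -0.19452436,  1.56636538,  0.15728086,
        0.90247288, -0.21511872]), 'qd': array([-0.00026732, -0.00089613, -0.00104274,  0.00127537,  0.00063797,
       -0.00108246, -0.00048928]), 'joint_torque': array([-1.15158963e-05, -5.27562010e+01, -1.26708191e+00, -1.53428060e+01,
       -5.26829716e-02,  6.52748131e-03,  1.34708043e-04]), 'tool_pos': array([ 0.17840413, -0.59833274,  0.23792114]), 'eef_rot': array([ 9.89512584e-01,  1.44443846e-01, -1.85376080e-04, -8.87391417e-04]), 'contact_force': array([ 0.12284752,  0.50887879, -0.16103031]), 'moment': array([-0.00060113,  0.0416017 , -0.02872788]), 'opening': 1.001221481273438}
side [[413.3921082    0.         258.63123024]
 [  0.         413.3921082  196.76683065]
 [  0.           0.           1.        ]] [0.441188   0.66367327 0.88858523] [-0.03128875  0.33071494  0.93709892 -0.1072113 ] None ['frame', 'z_map', 'mtx', 'position', 'orientation']
top [[473.35343986   0.         257.04207703]
 [  0.         473.35343986 194.61240036]
 [  0.           0.           1.        ]] [0.38615106 0.03211084 1.12704942] [-0.05597647  0.06844455  0.7091184  -0.69952346] None ['frame', 'z_map', 'mtx', 'position', 'orientation']
wrist [[322.71131981   0.         261.37299379]
 [  0.         322.71131981 186.33763945]
 [  0.           0.           1.        ]] None None [[ 2.42997002e-04  9.51402536e-01  3.07949923e-01  7.89778819e-02]
 [ 9.99999420e-01 -5.54193107e-04  9.23084717e-04  3.53010533e-04]
 [ 1.04888887e-03  3.07949520e-01 -9.51402120e-01 -1.46734093e-01]
 [ 0.00000000e+00  0.00000000e+00  0.00000000e+00  1.00000000e+00]] ['frame', 'z_map', 'mtx', 'T_tool_cam']
```

View pics/side0.png

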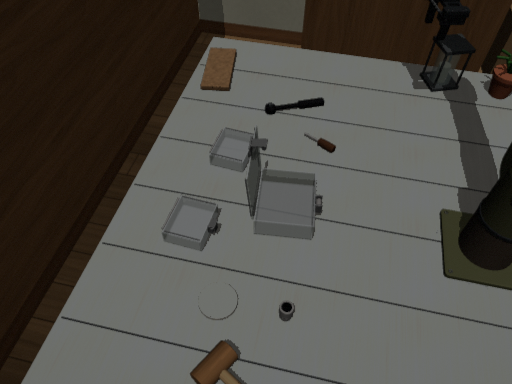

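View pics/top0.png

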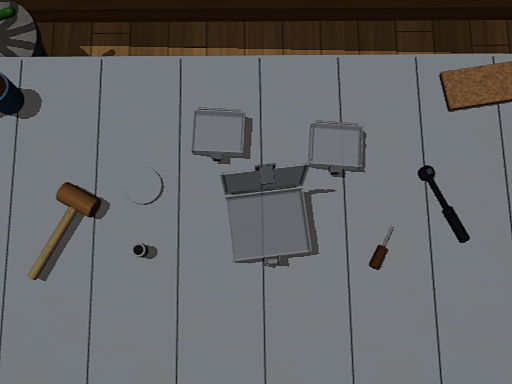

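View pics/wrist0.png

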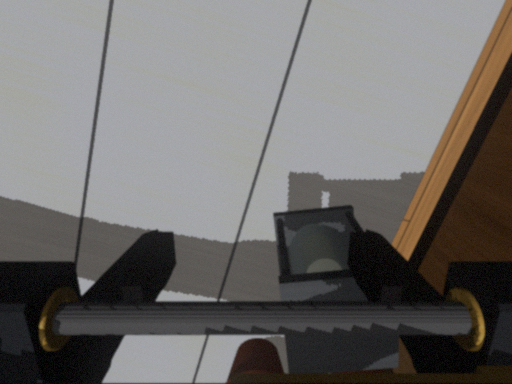

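Side view: socket at about (287,309), large box at (286,203) with its lid up at x≈255. Top view: socket at (140,250), box at (270,225), catch at (273,261). Next I'll zoom in and measure.

```bash
cat > h.py <<'E'
import numpy as np,cv2,pickle
from scipy.spatial.transform import Rotation as R
def cam(d,T=None):
    if d.get("position") is not None: return R.from_quat(d["orientation"]).as_matrix(),np.array(d["position"])
    return T[:3,:3],T[:3,3]
def ray(d,u,v,pose=None):
    M,p=pose or cam(d);K=d["mtx"]
    c=np.array([(u-K[0,2])/K[0,0],-(v-K[1,2])/K[1,1],-1.]);return p,M@c
def plane(d,u,v,z,pose=None):
    p,w=ray(d,u,v,pose);return p+w*(z-p[2])/w[2]
def depth(d,u,v,pose=None):
    p,w=ray(d,u,v,pose);return p+w*d["z_map"][int(v),int(u)]
def proj(d,P,pose=None):
    M,p=pose or cam(d);c=(np.asarray(P)-p)@M;K=d["mtx"]
    return np.stack([K[0,2]+K[0,0]*c[...,0]/-c[...,2],K[1,2]-K[1,1]*c[...,1]/-c[...,2]],-1)
def tri(a,ua,b,ub):
    p,w=ray(a,*ua);q,x=ray(b,*ub);w/=np.linalg.norm(w);x/=np.linalg.norm(x)
    s=np.linalg.lstsq(np.stack([w,-x],1),q-p,rcond=None)[0];A=p+s[0]*w;B=q+s[1]*x
    return (A+B)/2,np.linalg.norm(A-B)
def wpose(d,s):
    T=np.eye(4);T[:3,:3]=R.from_quat(s["eef_rot"]).as_matrix();T[:3,3]=s["tool_pos"];T=T@d["T_tool_cam"];return T[:3,:3],T[:3,3]
E
python3 - <<'E'
from h import *
t=pickle.load(open("top.pkl","rb"));s=pickle.load(open("side.pkl","rb"))
def crop(d,x0,y0,w,h,k,n):
    cv2.imwrite(n,cv2.resize(d["frame"][y0:y0+h,x0:x0+w,::-1],None,fx=k,fy=k,interpolation=cv2.INTER_CUBIC))
crop(t,210,155,120,120,5,"pics/tb.png")
crop(s,235,115,100,130,4.5,"pics/sb.png")
a=np.hstack([cv2.resize(t["frame"][230:270,120:160,::-1],(400,400)),cv2.resize(s["frame"][290:330,267:307,::-1],(400,400))]);cv2.imwrite("pics/sock.png",a)
# socket by depth
for d,(u0,v0) in((t,(120,230)),(s,(267,290))):
    pts=np.array([np.r_[u,v,depth(d,u,v)] for v in range(v0,v0+40) for u in range(u0,u0+40)])
    m=(pts[:,4]>.02)&(pts[:,4]<.06);m2=(pts[:,4]>.036)&m
    print(m.sum(),pts[m].mean(0),pts[m,4].max(), pts[m2].mean(0), (pts[m2,2:4].max(0)+pts[m2,2:4].min(0))/2)
E
```

```text
184 [1.39586957e+02 2.49603261e+02 4.55391136e-01 2.79640063e-01
 4.45637781e-02] 0.05095970087464985 [1.38976048e+02 2.49473054e+02 4.55599946e-01 2.80658046e-01
 4.62629604e-02] [0.45575635 0.28152149]
227 [2.85775330e+02 3.08806167e+02 4.56090343e-01 2.86673887e-01
 4.17688777e-02] 0.04897790238576516 [2.85945946e+02 3.07335135e+02 4.56284895e-01 2.84671336e-01
 4.49157794e-02] [0.45637257 0.28286533]
```

View pics/tb.png

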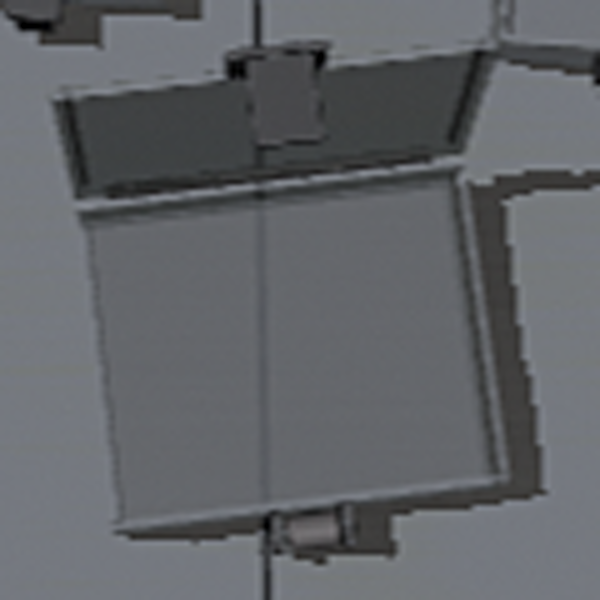

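View pics/sb.png

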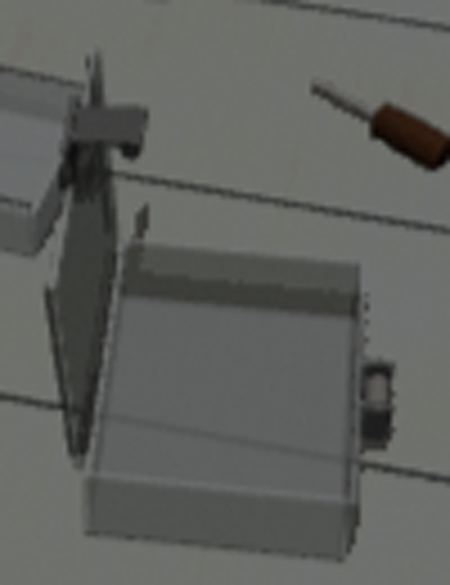

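View pics/sock.png

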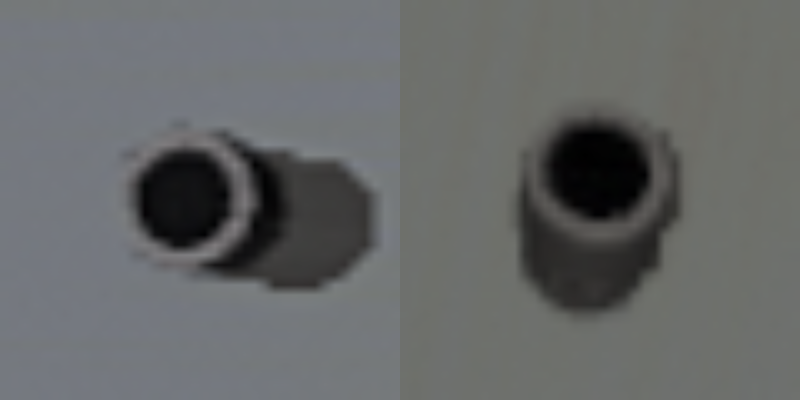

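```bash
python3 - <<'E'
from h import *
t=pickle.load(open("top.pkl","rb"));s=pickle.load(open("side.pkl","rb"))
print("sock",plane(t,137.9,249.5,.045),plane(s,286.3,306.7,.045),tri(t,(137.9,249.5),s,(286.3,306.7)))
A={}
T=dict(bl=(82,208),br=(462,165),fl=(118,526),fr=(507,480))
S=dict(br=(124,244),fr=(360,263),bl=(87,478),fl=(350,497))
# image top: left = +y ; box +x away from robot = up
for k in T:
    ut=(T[k][0]/5+210-.4,T[k][1]/5+155-.4);us=(S[k][0]/4.5+235-.4,S[k][1]/4.5+115-.4)
    print(k,plane(t,*ut,.058),plane(s,*us,.058),tri(t,ut,s,us));A[k]=(plane(t,*ut,.058)+plane(s,*us,.058))/2
c=sum(A.values())/4;ex=(A['bl']+A['br']-A['fl']-A['fr'])/2;ey=(A['bl']+A['fl']-A['br']-A['fr'])/2
print(c,ex,np.linalg.norm(ex),ey,np.linalg.norm(ey),np.arctan2(ex[1],ex[0]),np.arctan2(-ey[0],ey[1]))
# lid: end tab corners in top (250,48),(325,45); in side: tab top?
for n,p in dict(lidL=(55,97),lidR=(488,48)).items(): print(n,ray(t,p[0]/5+209.6,p[1]/5+154.6))
print("lidtop",tri(t,(55/5+209.6,97/5+154.6),s,(48/4.5+234.6,288/4.5+114.6)),tri(t,(488/5+209.6,48/5+154.6),s,(97/4.5+234.6,50/4.5+114.6)))
E
```

```text
sock [0.45564227 0.28338196 0.045     ] [0.45579233 0.28315464 0.045     ] (array([0.45570456, 0.28330411, 0.04531487]), np.float64(0.00016508624815258558))
bl [0.57353494 0.0829014  0.058     ] [0.57367794 0.08700002 0.058     ] (array([0.57453233, 0.08316382, 0.05246915]), np.float64(5.5039517374822644e-05))
br [ 0.59151442 -0.09209914  0.058     ] [ 0.59158844 -0.087356    0.058     ] (array([ 0.59267471, -0.09279873,  0.05197994]), np.float64(7.543833457138301e-06))
fl [0.42887113 0.06732438 0.058     ] [0.43152624 0.06640076 0.058     ] (array([0.43018675, 0.06720257, 0.0589352 ]), np.float64(0.002710181489804016))
fr [ 0.44688014 -0.10780627  0.058     ] [ 0.45001871 -0.10526678  0.058     ] (array([ 0.44857095, -0.10836816,  0.05446124]), np.float64(0.0029798685852809184))
[ 0.51095149 -0.0111127   0.058     ] [0.14325488 0.01744855 0.        ] 0.14431359360155202 [-1.80978668e-02  1.74038686e-01 -5.55111512e-17] 0.17497713245241198 0.12120369303043069 0.10361520162444968
lidL (array([0.38615106, 0.03211084, 1.12704942]), array([ 0.21917236,  0.05769011, -0.97798698]))
lidR (array([0.38615106, 0.03211084, 1.12704942]), array([ 0.23679677, -0.12546228, -0.97136119]))
lidtop (array([0.59288095, 0.08627738, 0.20901792]), np.float64(0.0019396569559278916)) (array([ 0.60953963, -0.08635682,  0.20979887]), np.float64(0.0004220444477199678))
```

```bash
cat >> h.py <<'E'
def head(s):
    M=R.from_quat(s["eef_rot"]).as_matrix();return np.arctan2(M[1,0],M[0,0])
def suggest(s,wps,step=.045,yst=.13):
    """rows (dx,dy,dz,yaw) in tool axes towards world waypoints (x,y,z,heading)"""
    p=np.array(s["tool_pos"]);h=head(s)
    M=R.from_quat(s["eef_rot"]).as_matrix()
    print("pos",p.round(4),"head",round(h,3),"tilt",M[:,2].round(3),"F",np.round(s["contact_force"],1),"op",round(s["opening"],3),"t",s["clock"],"q",s["q"].round(2))
    for w in wps:
        w=np.array(w,float);n=int(np.ceil(max(np.linalg.norm(w[:3]-p)/step,abs(w[3]-h)/yst,1)))
        d=(w[:3]-p)/n;dh=(w[3]-h)/n
        for i in range(n):
            print("  dx %.3f dy %.3f dz %.3f yaw %.3f"%(d[0]*np.cos(h)+d[1]*np.sin(h), d[0]*np.sin(h)-d[1]*np.cos(h), -d[2], -dh));h+=dh
        p=w[:3];print(" -> ",w)
E
python3 - <<'E'
from h import *
from plant import r
suggest(r.get_state(),[(.23,-.55,.32,.4),(.46,-.38,.34,.6),(.52,-.1,.34,.75),(.456,.283,.2,.9)])
E
```

```text
pos [ 0.1784 -0.5985  0.2381] head 0.29 tilt [-0.     0.001 -1.   ] F [-0.8 -1.   0.2] op 1.0 t 0.15 q [ 1.31  0.69 -0.19  1.57  0.16  0.9  -0.22]
  dx 0.021 dy -0.011 dz -0.027 yaw -0.037
  dx 0.021 dy -0.010 dz -0.027 yaw -0.037
  dx 0.022 dy -0.009 dz -0.027 yaw -0.037
 ->  [ 0.23 -0.55  0.32  0.4 ]
  dx 0.040 dy -0.010 dz -0.003 yaw -0.029
  dx 0.040 dy -0.008 dz -0.003 yaw -0.029
  dx 0.040 dy -0.007 dz -0.003 yaw -0.029
  dx 0.040 dy -0.006 dz -0.003 yaw -0.029
  dx 0.041 dy -0.005 dz -0.003 yaw -0.029
  dx 0.041 dy -0.004 dz -0.003 yaw -0.029
  dx 0.041 dy -0.003 dz -0.003 yaw -0.029
 ->  [ 0.46 -0.38  0.34  0.6 ]
  dx 0.030 dy -0.028 dz -0.000 yaw -0.021
  dx 0.030 dy -0.028 dz -0.000 yaw -0.021
  dx 0.031 dy -0.027 dz -0.000 yaw -0.021
  dx 0.031 dy -0.026 dz -0.000 yaw -0.021
  dx 0.032 dy -0.026 dz -0.000 yaw -0.021
  dx 0.033 dy -0.025 dz -0.000 yaw -0.021
  dx 0.033 dy -0.024 dz -0.000 yaw -0.021
 ->  [ 0.52 -0.1   0.34  0.75]
  dx 0.021 dy -0.032 dz 0.014 yaw -0.015
  dx 0.022 dy -0.032 dz 0.014 yaw -0.015
  dx 0.022 dy -0.032 dz 0.014 yaw -0.015
  dx 0.023 dy -0.031 dz 0.014 yaw -0.015
  dx 0.023 dy -0.031 dz 0.014 yaw -0.015
  dx 0.024 dy -0.031 dz 0.014 yaw -0.015
  dx 0.024 dy -0.030 dz 0.014 yaw -0.015
  dx 0.025 dy -0.030 dz 0.014 yaw -0.015
  dx 0.025 dy -0.030 dz 0.014 yaw -0.015
  dx 0.026 dy -0.029 dz 0.014 yaw -0.015
 ->  [0.456 0.283 0.2   0.9  ]
```

play_rows([
  {"jaw": 0,"dx": 0.02,"dy": -0.01,"dz": -0.03,"yaw": -0.04},
  {"jaw": 0,"dx": 0.02,"dy": -0.01,"dz": -0.03,"yaw": -0.04},
  {"jaw": 0,"dx": 0.02,"dy": -0.01,"dz": -0.03,"yaw": -0.04},
  {"jaw": 0,"dx": 0.04,"dy": -0.01,"dz": 0,"yaw": -0.03},
  {"jaw": 0,"dx": 0.04,"dy": -0.01,"dz": 0,"yaw": -0.03},
])

```text
clock: 0.65
tool_pos: [0.2857, -0.5004, 0.3284]
eef_rot: [0.973, 0.229, -0.003, -0.003]
contact_force: [-0.4, 0.3, 0.4]
opening: 0.999
```

play_rows([
  {"jaw": 0,"dx": 0.04,"dy": -0.01,"dz": 0,"yaw": -0.03},
  {"jaw": 0,"dx": 0.04,"dy": -0.01,"dz": 0,"yaw": -0.03},
  {"jaw": 0,"dx": 0.04,"dy": -0.01,"dz": 0,"yaw": -0.03},
  {"jaw": 0,"dx": 0.04,"dy": -0.01,"dz": 0,"yaw": -0.03},
  {"jaw": 0,"dx": 0.04,"dy": -0.01,"dz": 0,"yaw": -0.03},
])

```text
clock: 1.15
tool_pos: [0.4384, -0.3517, 0.3277]
eef_rot: [0.953, 0.303, -0.003, -0.002]
contact_force: [0.8, -0.4, 0.3]
opening: 0.998
```

```bash
python3 - <<'E'
from h import *
from plant import r
suggest(r.get_state(),[(.52,-.1,.34,.75),(.456,.283,.2,.9)])
E
```

```text
pos [ 0.4384 -0.3517  0.3277] head 0.616 tilt [-0.007  0.003 -1.   ] F [ 0.8 -0.4  0.3] op 0.998 t 1.15 q [ 0.78  0.52 -0.31  1.63  0.18  1.03 -0.54]
  dx 0.035 dy -0.026 dz -0.002 yaw -0.022
  dx 0.036 dy -0.026 dz -0.002 yaw -0.022
  dx 0.036 dy -0.025 dz -0.002 yaw -0.022
  dx 0.037 dy -0.024 dz -0.002 yaw -0.022
  dx 0.038 dy -0.023 dz -0.002 yaw -0.022
  dx 0.038 dy -0.022 dz -0.002 yaw -0.022
 ->  [ 0.52 -0.1   0.34  0.75]
  dx 0.021 dy -0.032 dz 0.014 yaw -0.015
  dx 0.022 dy -0.032 dz 0.014 yaw -0.015
  dx 0.022 dy -0.032 dz 0.014 yaw -0.015
  dx 0.023 dy -0.031 dz 0.014 yaw -0.015
  dx 0.023 dy -0.031 dz 0.014 yaw -0.015
  dx 0.024 dy -0.031 dz 0.014 yaw -0.015
  dx 0.024 dy -0.030 dz 0.014 yaw -0.015
  dx 0.025 dy -0.030 dz 0.014 yaw -0.015
  dx 0.025 dy -0.030 dz 0.014 yaw -0.015
  dx 0.026 dy -0.029 dz 0.014 yaw -0.015
 ->  [0.456 0.283 0.2   0.9  ]
```

play_rows([
  {"jaw": 0,"dx": 0.035,"dy": -0.026,"dz": -0.005,"yaw": -0.02},
  {"jaw": 0,"dx": 0.035,"dy": -0.026,"dz": -0.005,"yaw": -0.02},
  {"jaw": 0,"dx": 0.036,"dy": -0.025,"dz": 0,"yaw": -0.02},
  {"jaw": 0,"dx": 0.036,"dy": -0.025,"dz": 0,"yaw": -0.02},
  {"jaw": 0,"dx": 0.036,"dy": -0.025,"dz": 0,"yaw": -0.02},
])

```text
clock: 1.65
tool_pos: [0.5049, -0.1345, 0.3369]
eef_rot: [0.936, 0.352, -0.003, -0.003]
contact_force: [0.8, 0.7, 1.3]
opening: 1.002
```

play_rows([
  {"jaw": 0,"dx": 0.03,"dy": -0.03,"dz": 0,"yaw": -0.02},
  {"jaw": 0,"dx": 0.022,"dy": -0.035,"dz": 0,"yaw": -0.02},
  {"jaw": 0,"dx": 0.022,"dy": -0.035,"dz": 0,"yaw": -0.02},
  {"jaw": 0,"dx": 0.022,"dy": -0.035,"dz": 0,"yaw": -0.02},
  {"jaw": 0,"dx": 0.022,"dy": -0.035,"dz": 0,"yaw": -0.02},
])

```text
clock: 2.15
tool_pos: [0.4729, 0.0789, 0.3371]
eef_rot: [0.916, 0.401, -0.002, -0.004]
contact_force: [0.4, 0.9, 0.1]
opening: 1.006
```

```bash
python3 - <<'E'
from h import *
from plant import r
suggest(r.get_state(),[(.456,.283,.14,.9)])
E
```

```text
pos [0.4729 0.0789 0.3371] head 0.825 tilt [-0.006  0.005 -1.   ] F [0.4 0.9 0.1] op 1.006 t 2.15 q [ 0.04  0.4  -0.44  1.84  0.19  0.96 -1.22]
  dx 0.020 dy -0.022 dz 0.028 yaw -0.011
  dx 0.020 dy -0.021 dz 0.028 yaw -0.011
  dx 0.020 dy -0.021 dz 0.028 yaw -0.011
  dx 0.020 dy -0.021 dz 0.028 yaw -0.011
  dx 0.021 dy -0.021 dz 0.028 yaw -0.011
  dx 0.021 dy -0.020 dz 0.028 yaw -0.011
  dx 0.021 dy -0.020 dz 0.028 yaw -0.011
 ->  [0.456 0.283 0.14  0.9  ]
```

play_rows([
  {"jaw": 0,"dx": 0.02,"dy": -0.022,"dz": 0.028,"yaw": -0.01},
  {"jaw": 0,"dx": 0.02,"dy": -0.022,"dz": 0.028,"yaw": -0.01},
  {"jaw": 0,"dx": 0.02,"dy": -0.021,"dz": 0.028,"yaw": -0.01},
  {"jaw": 0,"dx": 0.02,"dy": -0.021,"dz": 0.028,"yaw": -0.01},
  {"jaw": 0,"dx": 0.02,"dy": -0.021,"dz": 0.028,"yaw": -0.01},
])

```text
clock: 2.65
tool_pos: [0.4588, 0.2347, 0.1976]
eef_rot: [0.905, 0.426, 0.004, -0.003]
contact_force: [0.8, -0.2, 0.4]
opening: 0.997
```

```bash
python3 - <<'E'
from h import *
from plant import r
s=r.get_state();suggest(s,[(.456,.283,.14,.9)])
d=r.snapshot("wrist");cv2.imwrite("pics/w1.png",d["frame"][:,:,::-1])
print(proj(d,np.array([[.4557,.2833,.045],[.4557,.2833,0]]),wpose(d,s)))
E
```

```text
pos [0.4588 0.2347 0.1976] head 0.881 tilt [ 0.004  0.009 -1.   ] F [ 0.8 -0.2  0.4] op 0.997 t 2.65 q [-0.33  0.62 -0.36  1.94  0.35  0.63 -1.6 ]
  dx 0.018 dy -0.016 dz 0.029 yaw -0.010
  dx 0.018 dy -0.016 dz 0.029 yaw -0.010
 ->  [0.456 0.283 0.14  0.9  ]
[[226.51748393 133.08860044]
 [231.0818866  127.11680302]]
```

View pics/w1.png

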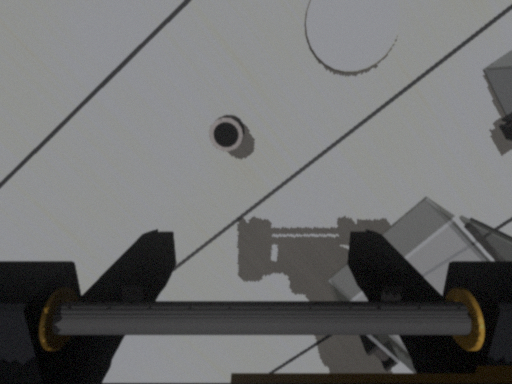

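The wrist view shows the socket's top at (226,133), and the projection of my estimate lands on it (226.5,133). I'll go over it and descend.

play_rows([
  {"jaw": 0,"dx": 0.018,"dy": -0.016,"dz": 0.025,"yaw": 0},
  {"jaw": 0,"dx": 0.018,"dy": -0.016,"dz": 0.025,"yaw": 0},
  {"jaw": 0,"dx": 0,"dy": 0,"dz": 0.02,"yaw": 0},
  {"jaw": 0,"dx": 0,"dy": 0,"dz": 0.01,"yaw": 0},
  {"jaw": 0,"dx": 0,"dy": 0,"dz": 0,"yaw": 0},
])

```text
clock: 3.2
tool_pos: [0.4512, 0.2933, 0.1096]
eef_rot: [0.902, 0.432, -0.0, -0.006]
contact_force: [-0.6, 0.2, -0.3]
opening: 1.001
```

```bash
python3 - <<'E'
from h import *
from plant import r
s=r.get_state();suggest(s,[(.4557,.2833,.013,head(s))],.03)
E
```

```text
pos [0.4512 0.2933 0.1096] head 0.893 tilt [-0.006  0.011 -1.   ] F [-0.6  0.2 -0.3] op 1.001 t 3.2 q [-0.49  0.78 -0.28  1.93  0.41  0.48 -1.73]
  dx -0.001 dy 0.002 dz 0.024 yaw -0.000
  dx -0.001 dy 0.002 dz 0.024 yaw -0.000
  dx -0.001 dy 0.002 dz 0.024 yaw -0.000
  dx -0.001 dy 0.002 dz 0.024 yaw -0.000
 ->  [0.4557     0.2833     0.013      0.89324529]
```

play_rows([
  {"jaw": 0,"dx": -0.003,"dy": 0.005,"dz": 0.01,"yaw": 0},
  {"jaw": 0,"dx": -0.002,"dy": 0.004,"dz": 0.02,"yaw": 0},
  {"jaw": 0,"dx": 0,"dy": 0,"dz": 0.02,"yaw": 0},
  {"jaw": 0,"dx": 0,"dy": 0,"dz": 0.01,"yaw": 0},
  {"jaw": 0,"dx": 0,"dy": 0,"dz": 0,"yaw": 0},
])

```text
clock: 3.7
tool_pos: [0.4594, 0.2806, 0.0504]
eef_rot: [0.903, 0.429, 0.003, -0.006]
contact_force: [-0.1, 0.3, 0.5]
opening: 1.003
```

```bash
python3 - <<'E'
from h import *
from plant import r
s=r.get_state();suggest(s,[(.4557,.2833,.013,head(s))],.03)
E
```

```text
pos [0.4594 0.2806 0.0504] head 0.887 tilt [ 0.001  0.013 -1.   ] F [-0.1  0.3  0.5] op 1.003 t 3.7 q [-0.51  0.88 -0.2   1.96  0.46  0.33 -1.76]
  dx -0.000 dy -0.002 dz 0.019 yaw -0.000
  dx -0.000 dy -0.002 dz 0.019 yaw -0.000
 ->  [0.4557     0.2833     0.013      0.88682502]
```

play_rows([
  {"jaw": 0,"dx": 0,"dy": -0.003,"dz": 0.015,"yaw": 0},
  {"jaw": 0,"dx": 0,"dy": -0.001,"dz": 0.013,"yaw": 0},
  {"jaw": 0,"dx": 0,"dy": 0,"dz": 0.006,"yaw": 0},
  {"jaw": 0,"dx": 0,"dy": 0,"dz": 0,"yaw": 0},
  {"jaw": 0.3,"dx": 0,"dy": 0,"dz": 0,"yaw": 0},
])

```text
clock: 4.2
tool_pos: [0.4592, 0.2833, 0.018]
eef_rot: [0.904, 0.428, 0.006, -0.006]
contact_force: [0.9, -0.6, 0.1]
opening: 0.934
```

```bash
python3 - <<'E'
from h import *
from plant import r
s=r.get_state();suggest(s,[(.4557,.2833,.013,head(s))],.03)
E
```

```text
pos [0.4592 0.2833 0.018 ] head 0.884 tilt [ 0.006  0.015 -1.   ] F [ 0.9 -0.6  0.1] op 0.934 t 4.2 q [-0.54  0.94 -0.16  1.97  0.48  0.26 -1.79]
  dx -0.002 dy -0.003 dz 0.005 yaw -0.000
 ->  [0.4557     0.2833     0.013      0.88437944]
```

play_rows([
  {"jaw": 0.3,"dx": -0.002,"dy": -0.003,"dz": 0.005,"yaw": 0},
  {"jaw": 1,"dx": 0,"dy": 0,"dz": 0,"yaw": 0},
  {"jaw": 1,"dx": 0,"dy": 0,"dz": 0,"yaw": 0},
  {"jaw": 1,"dx": 0,"dy": 0,"dz": 0,"yaw": 0},
  {"jaw": 1,"dx": 0,"dy": 0,"dz": 0,"yaw": 0},
], squeeze=25)

```text
clock: 4.7
tool_pos: [0.456, 0.2843, 0.0139]
eef_rot: [0.904, 0.428, 0.007, -0.006]
contact_force: [-0.2, 0.3, -0.3]
opening: 0.477
```

play_rows([
  {"jaw": 1,"dx": 0,"dy": 0,"dz": 0,"yaw": 0},
  {"jaw": 1,"dx": 0,"dy": 0,"dz": 0,"yaw": 0},
  {"jaw": 1,"dx": 0,"dy": 0,"dz": 0,"yaw": 0},
  {"jaw": 1,"dx": 0,"dy": 0,"dz": -0.01,"yaw": 0},
  {"jaw": 1,"dx": 0,"dy": 0,"dz": -0.02,"yaw": 0},
])

```text
clock: 5.2
tool_pos: [0.4543, 0.2827, 0.0431]
eef_rot: [0.904, 0.428, 0.004, -0.005]
contact_force: [-0.4, 0.5, -1.9]
opening: 0.354
```

```bash
python3 - <<'E'
from h import *
from plant import r
s=r.get_state();c,sn=np.cos(.112),np.sin(.112)
B=np.array([.511,-.0105]);tgt=B+np.array([c*-.03,sn*-.03])
print(tgt);suggest(s,[(.46,.25,.17,.9),(tgt[0],tgt[1],.17,.9),(tgt[0],tgt[1],.02,.9)],.04)
d=r.snapshot("wrist");cv2.imwrite("pics/w2.png",d["frame"][:,:,::-1])
E
```

```text
[ 0.48118796 -0.01385298]
pos [0.4543 0.2827 0.0431] head 0.885 tilt [ 0.004  0.013 -1.   ] F [-0.4  0.5 -1.9] op 0.354 t 5.2 q [-0.53  0.89 -0.18  1.98  0.47  0.3  -1.78]
  dx -0.005 dy 0.006 dz -0.032 yaw -0.004
  dx -0.005 dy 0.006 dz -0.032 yaw -0.004
  dx -0.005 dy 0.006 dz -0.032 yaw -0.004
  dx -0.006 dy 0.006 dz -0.032 yaw -0.004
 ->  [0.46 0.25 0.17 0.9 ]
  dx -0.028 dy 0.026 dz -0.000 yaw -0.000
  dx -0.028 dy 0.026 dz -0.000 yaw -0.000
  dx -0.028 dy 0.026 dz -0.000 yaw -0.000
  dx -0.028 dy 0.026 dz -0.000 yaw -0.000
  dx -0.028 dy 0.026 dz -0.000 yaw -0.000
  dx -0.028 dy 0.026 dz -0.000 yaw -0.000
  dx -0.028 dy 0.026 dz -0.000 yaw -0.000
 ->  [ 0.48118796 -0.01385298  0.17        0.9       ]
  dx 0.000 dy 0.000 dz 0.038 yaw -0.000
  dx 0.000 dy 0.000 dz 0.038 yaw -0.000
  dx 0.000 dy 0.000 dz 0.038 yaw -0.000
  dx 0.000 dy 0.000 dz 0.038 yaw -0.000
 ->  [ 0.48118796 -0.01385298  0.02        0.9       ]
```

View pics/w2.png

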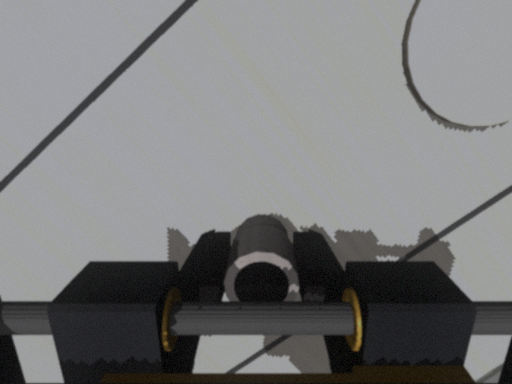

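```bash
python3 - <<'E'
from h import *
from plant import r
s=r.get_state()
suggest(s,[(.46,.22,.17,.78),(.477,-.014,.17,.5)],.04)
E
```

```text
pos [0.4558 0.2835 0.0462] head 0.884 tilt [ 0.008  0.016 -1.   ] F [-0.1 -0.6 -0.3] op 0.353 t 5.25 q [-0.53  0.89 -0.19  1.97  0.47  0.3  -1.78]
  dx -0.012 dy 0.011 dz -0.031 yaw 0.026
  dx -0.011 dy 0.011 dz -0.031 yaw 0.026
  dx -0.011 dy 0.011 dz -0.031 yaw 0.026
  dx -0.011 dy 0.012 dz -0.031 yaw 0.026
 ->  [0.46 0.22 0.17 0.78]
  dx -0.025 dy 0.030 dz -0.000 yaw 0.047
  dx -0.024 dy 0.031 dz -0.000 yaw 0.047
  dx -0.023 dy 0.032 dz -0.000 yaw 0.047
  dx -0.021 dy 0.033 dz -0.000 yaw 0.047
  dx -0.019 dy 0.034 dz -0.000 yaw 0.047
  dx -0.018 dy 0.035 dz -0.000 yaw 0.047
 ->  [ 0.477 -0.014  0.17   0.5  ]
```

play_rows([
  {"jaw": 1,"dx": -0.01,"dy": 0.011,"dz": -0.03,"yaw": 0.026},
  {"jaw": 1,"dx": -0.011,"dy": 0.011,"dz": -0.031,"yaw": 0.026},
  {"jaw": 1,"dx": -0.011,"dy": 0.011,"dz": -0.031,"yaw": 0.026},
  {"jaw": 1,"dx": -0.011,"dy": 0.012,"dz": -0.031,"yaw": 0.026},
  {"jaw": 1,"dx": -0.025,"dy": 0.03,"dz": 0,"yaw": 0.047},
])

```text
clock: 5.75
tool_pos: [0.4635, 0.1849, 0.1736]
eef_rot: [0.932, 0.361, 0.01, -0.009]
contact_force: [0.3, 0.0, -1.8]
opening: 0.353
```

play_rows([
  {"jaw": 1,"dx": -0.024,"dy": 0.031,"dz": 0,"yaw": 0.047},
  {"jaw": 1,"dx": -0.023,"dy": 0.032,"dz": 0,"yaw": 0.047},
  {"jaw": 1,"dx": -0.021,"dy": 0.033,"dz": 0,"yaw": 0.047},
  {"jaw": 1,"dx": -0.015,"dy": 0.025,"dz": 0,"yaw": 0.047},
  {"jaw": 1,"dx": -0.01,"dy": 0.02,"dz": 0,"yaw": 0.03},
])

```text
clock: 6.25
tool_pos: [0.4756, 0.0069, 0.1725]
eef_rot: [0.968, 0.252, 0.011, -0.009]
contact_force: [0.4, 0.5, -1.7]
opening: 0.355
```

```bash
python3 - <<'E'
from h import *
from plant import r
s=r.get_state()
suggest(s,[(.477,-.014,.1,.5)],.04)
E
```

```text
pos [0.4756 0.0069 0.1725] head 0.509 tilt [ 0.017  0.022 -1.   ] F [ 0.4  0.5 -1.7] op 0.355 t 6.25 q [ 0.09  0.62 -0.3   2.09  0.34  0.47 -1.52]
  dx -0.004 dy 0.009 dz 0.036 yaw 0.004
  dx -0.004 dy 0.009 dz 0.036 yaw 0.004
 ->  [ 0.477 -0.014  0.1    0.5  ]
```

play_rows([
  {"jaw": 1,"dx": -0.003,"dy": 0.005,"dz": 0.03,"yaw": 0},
  {"jaw": 1,"dx": -0.003,"dy": 0.004,"dz": 0.03,"yaw": 0},
  {"jaw": 1,"dx": 0,"dy": 0,"dz": 0.02,"yaw": 0},
  {"jaw": 1,"dx": 0,"dy": 0,"dz": 0,"yaw": 0},
  {"jaw": 1,"dx": 0,"dy": 0,"dz": 0,"yaw": 0},
])

```text
clock: 6.75
tool_pos: [0.4776, -0.0096, 0.0919]
eef_rot: [0.969, 0.246, 0.013, -0.006]
contact_force: [-0.2, -0.2, -1.2]
opening: 0.356
```

```bash
python3 - <<'E'
from h import *
from plant import r
s=r.get_state()
suggest(s,[(.477,-.014,.021,head(s))],.03)
d=r.snapshot("side");cv2.imwrite("pics/s3.png",cv2.resize(d["frame"][100:260,200:360,::-1],(600,600)))
E
```

```text
pos [ 0.4776 -0.0096  0.0919] head 0.496 tilt [ 0.022  0.019 -1.   ] F [-0.2 -0.2 -1.2] op 0.356 t 6.75 q [ 0.04  0.76 -0.17  2.14  0.43  0.24 -1.58]
  dx -0.001 dy 0.001 dz 0.024 yaw -0.000
  dx -0.001 dy 0.001 dz 0.024 yaw -0.000
  dx -0.001 dy 0.001 dz 0.024 yaw -0.000
 ->  [ 0.477      -0.014       0.021       0.49646557]
```

View pics/s3.png

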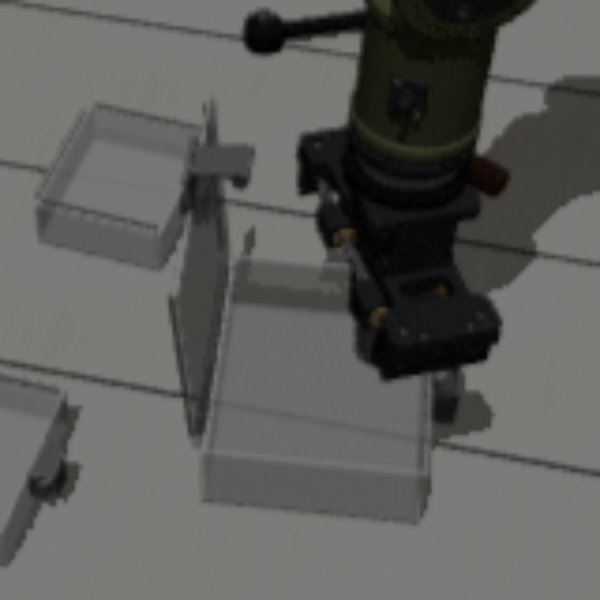

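play_rows([
  {"jaw": 1,"dx": 0,"dy": 0,"dz": 0.024,"yaw": 0},
  {"jaw": 1,"dx": 0,"dy": 0,"dz": 0.022,"yaw": 0},
  {"jaw": 1,"dx": 0,"dy": 0,"dz": 0.012,"yaw": 0},
  {"jaw": 1,"dx": 0,"dy": 0,"dz": 0,"yaw": 0},
  {"jaw": 1,"dx": 0,"dy": 0,"dz": 0,"yaw": 0},
])

```text
clock: 7.3
tool_pos: [0.4844, -0.0064, 0.0387]
eef_rot: [0.969, 0.246, 0.02, -0.006]
contact_force: [0.6, -0.3, -2.4]
opening: 0.355
```

```bash
python3 - <<'E'
from h import *
from plant import r
s=r.get_state()
suggest(s,[(.484,-.012,.02,head(s))],.03)
E
```

```text
pos [ 0.4844 -0.0064  0.0387] head 0.498 tilt [ 0.035  0.022 -0.999] F [ 0.6 -0.3 -2.4] op 0.355 t 7.3 q [-0.02  0.88 -0.08  2.15  0.47  0.09 -1.61]
  dx -0.003 dy 0.005 dz 0.019 yaw -0.000
 ->  [ 0.484      -0.012       0.02        0.49787577]
```

play_rows([
  {"jaw": 1,"dx": 0.004,"dy": 0.006,"dz": 0.008,"yaw": 0},
  {"jaw": 1,"dx": 0.002,"dy": 0.003,"dz": 0.007,"yaw": 0},
  {"jaw": 1,"dx": 0,"dy": 0,"dz": 0,"yaw": 0},
  {"jaw": 1,"dx": 0,"dy": 0,"dz": 0,"yaw": 0},
  {"jaw": 1,"dx": 0,"dy": 0,"dz": 0,"yaw": 0},
])

```text
clock: 7.8
tool_pos: [0.4977, -0.0117, 0.0255]
eef_rot: [0.969, 0.246, 0.023, -0.006]
contact_force: [-0.3, -1.3, -0.9]
opening: 0.355
```

```bash
python3 - <<'E'
from h import *
from plant import r
s=r.get_state()
suggest(s,[(.484,-.012,.02,head(s))],.03)
E
```

```text
pos [ 0.4977 -0.0117  0.0255] head 0.497 tilt [ 0.041  0.023 -0.999] F [-0.3 -1.3 -0.9] op 0.355 t 7.8 q [-0.01  0.91 -0.08  2.12  0.48  0.09 -1.6 ]
  dx -0.012 dy -0.006 dz 0.006 yaw -0.000
 ->  [ 0.484      -0.012       0.02        0.49679101]
```

play_rows([
  {"jaw": 1,"dx": -0.004,"dy": -0.002,"dz": 0.005,"yaw": 0},
  {"jaw": 1,"dx": -0.002,"dy": 0,"dz": 0.002,"yaw": 0},
  {"jaw": 1,"dx": 0,"dy": 0,"dz": 0,"yaw": 0},
  {"jaw": 0.7,"dx": 0,"dy": 0,"dz": 0,"yaw": 0},
  {"jaw": 0.5,"dx": 0,"dy": 0,"dz": 0,"yaw": 0},
])

```text
clock: 8.3
tool_pos: [0.4917, -0.0123, 0.0184]
eef_rot: [0.969, 0.246, 0.023, -0.006]
contact_force: [-0.3, 0.2, -0.9]
opening: 0.42
```

play_rows([
  {"jaw": 0.4,"dx": 0,"dy": 0,"dz": 0,"yaw": 0},
  {"jaw": 0.4,"dx": 0,"dy": 0,"dz": 0,"yaw": 0},
  {"jaw": 0.4,"dx": 0,"dy": 0,"dz": 0,"yaw": 0},
  {"jaw": 0.4,"dx": 0,"dy": 0,"dz": 0,"yaw": 0},
  {"jaw": 0.4,"dx": 0,"dy": 0,"dz": 0,"yaw": 0},
])

```text
clock: 8.8
tool_pos: [0.4913, -0.0126, 0.0184]
eef_rot: [0.969, 0.246, 0.023, -0.006]
contact_force: [0.5, -0.2, -0.1]
opening: 0.601
```

```bash
python3 - <<'E'
from h import *
from plant import r
s=r.get_state()
suggest(s,[(.48,-.012,.1,head(s)),(.46,-.05,.3,.3)],.04)
d=r.snapshot("wrist");cv2.imwrite("pics/w4.png",d["frame"][:,:,::-1])
E
```

```text
pos [ 0.4913 -0.0126  0.0184] head 0.497 tilt [ 0.041  0.023 -0.999] F [ 0.5 -0.2 -0.1] op 0.601 t 8.8 q [-0.02  0.92 -0.06  2.14  0.53  0.05 -1.65]
  dx -0.003 dy -0.002 dz -0.027 yaw -0.000
  dx -0.003 dy -0.002 dz -0.027 yaw -0.000
  dx -0.003 dy -0.002 dz -0.027 yaw -0.000
 ->  [ 0.48       -0.012       0.1         0.49720692]
  dx -0.006 dy 0.004 dz -0.033 yaw 0.033
  dx -0.006 dy 0.004 dz -0.033 yaw 0.033
  dx -0.006 dy 0.004 dz -0.033 yaw 0.033
  dx -0.006 dy 0.005 dz -0.033 yaw 0.033
  dx -0.005 dy 0.005 dz -0.033 yaw 0.033
  dx -0.005 dy 0.005 dz -0.033 yaw 0.033
 ->  [ 0.46 -0.05  0.3   0.3 ]
```

View pics/w4.png

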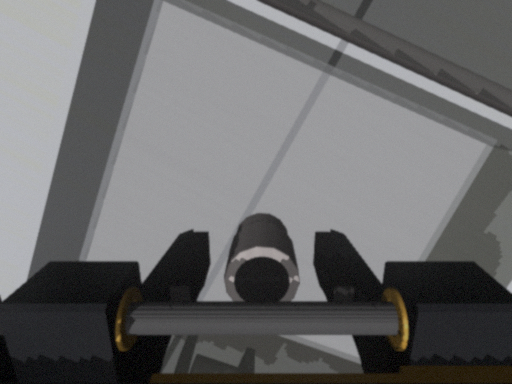

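The wrist view shows the socket standing on the box floor at (262,270), with both fingers clear of it. I'll lift and go over the lid.

play_rows([
  {"jaw": 0.4,"dx": 0,"dy": 0,"dz": -0.03,"yaw": 0},
  {"jaw": 0.4,"dx": 0,"dy": 0,"dz": -0.04,"yaw": 0},
  {"jaw": 0.4,"dx": -0.005,"dy": 0,"dz": -0.045,"yaw": 0},
  {"jaw": 0.4,"dx": -0.005,"dy": 0,"dz": -0.045,"yaw": 0.03},
  {"jaw": 0.4,"dx": -0.005,"dy": 0,"dz": -0.045,"yaw": 0.03},
])

```text
clock: 9.35
tool_pos: [0.4663, -0.0237, 0.2237]
eef_rot: [0.976, 0.218, 0.016, -0.007]
contact_force: [0.9, -0.6, -0.8]
opening: 0.6
```

play_rows([
  {"jaw": 1,"dx": 0,"dy": 0,"dz": -0.045,"yaw": 0.05},
  {"jaw": 1,"dx": 0,"dy": 0,"dz": -0.045,"yaw": 0.05},
  {"jaw": 1,"dx": 0,"dy": 0,"dz": -0.03,"yaw": 0.05},
  {"jaw": 1,"dx": 0,"dy": 0,"dz": 0,"yaw": 0.05},
  {"jaw": 1,"dx": 0,"dy": 0,"dz": 0,"yaw": 0.05},
])

```text
clock: 9.85
tool_pos: [0.4624, -0.0273, 0.3558]
eef_rot: [0.996, 0.088, 0.021, -0.008]
contact_force: [0.3, 0.7, 0.8]
opening: 0.169
```

```bash
python3 - <<'E'
from h import *
from plant import r
s=r.get_state()
suggest(s,[(.68,.008,.34,.112),(.68,.008,.195,.112)],.04)
d=r.snapshot("side");cv2.imwrite("pics/s5.png",cv2.resize(d["frame"][60:260,180:380,::-1],(600,600)));pickle.dump(d,open("s5.pkl","wb"))
d=r.snapshot("top");cv2.imwrite("pics/t5.png",d["frame"][:,:,::-1])
E
```

```text
pos [ 0.4624 -0.0273  0.3558] head 0.176 tilt [ 0.04   0.021 -0.999] F [0.3 0.7 0.8] op 0.169 t 9.85 q [ 0.29  0.33 -0.44  1.88  0.15  0.93 -1.61]
  dx 0.037 dy 0.001 dz 0.003 yaw 0.011
  dx 0.037 dy 0.000 dz 0.003 yaw 0.011
  dx 0.037 dy -0.000 dz 0.003 yaw 0.011
  dx 0.037 dy -0.001 dz 0.003 yaw 0.011
  dx 0.037 dy -0.001 dz 0.003 yaw 0.011
  dx 0.037 dy -0.001 dz 0.003 yaw 0.011
 ->  [0.68  0.008 0.34  0.112]
  dx 0.000 dy 0.000 dz 0.036 yaw 0.000
  dx 0.000 dy 0.000 dz 0.036 yaw 0.000
  dx 0.000 dy 0.000 dz 0.036 yaw 0.000
  dx 0.000 dy 0.000 dz 0.036 yaw 0.000
 ->  [0.68  0.008 0.195 0.112]
```

View pics/s5.png

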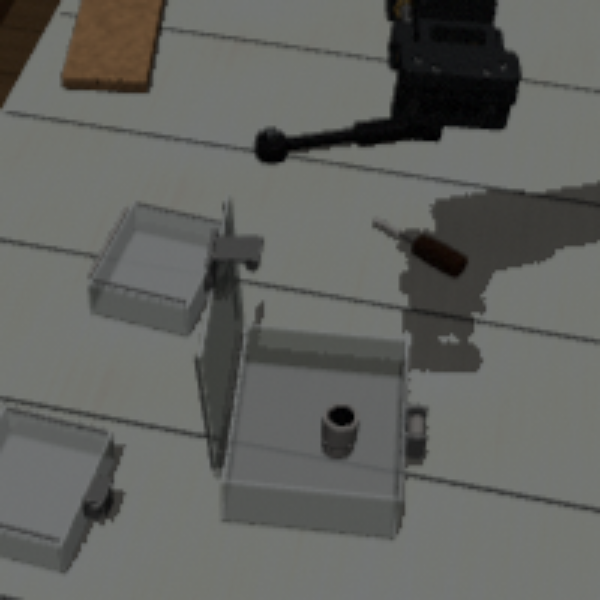

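The side view shows the socket standing inside the large box at (340,430), with the lid still up. I'll pass over the lid and come down behind it.

play_rows([
  {"jaw": 1,"dx": 0.037,"dy": 0,"dz": 0,"yaw": 0.01},
  {"jaw": 1,"dx": 0.037,"dy": 0,"dz": 0,"yaw": 0.01},
  {"jaw": 1,"dx": 0.037,"dy": 0,"dz": 0,"yaw": 0.01},
  {"jaw": 1,"dx": 0.037,"dy": 0,"dz": 0,"yaw": 0.01},
  {"jaw": 1,"dx": 0.037,"dy": 0,"dz": 0,"yaw": 0.01},
])

```text
clock: 10.45
tool_pos: [0.6429, 0.0007, 0.3587]
eef_rot: [0.998, 0.066, 0.014, -0.007]
contact_force: [1.2, 0.0, 0.1]
opening: 0.002
```

```bash
python3 - <<'E'
from h import *
from plant import r
s=r.get_state()
suggest(s,[(.68,.008,.34,.112),(.68,.008,.195,.112)],.04)
E
```

```text
pos [0.6429 0.0007 0.3587] head 0.132 tilt [ 0.027  0.015 -1.   ] F [1.2 0.  0.1] op 0.002 t 10.45 q [ 0.14  0.61 -0.38  1.36  0.22  1.19 -1.7 ]
  dx 0.019 dy -0.001 dz 0.009 yaw 0.010
  dx 0.019 dy -0.001 dz 0.009 yaw 0.010
 ->  [0.68  0.008 0.34  0.112]
  dx 0.000 dy 0.000 dz 0.036 yaw -0.000
  dx 0.000 dy 0.000 dz 0.036 yaw -0.000
  dx 0.000 dy 0.000 dz 0.036 yaw -0.000
  dx 0.000 dy 0.000 dz 0.036 yaw -0.000
 ->  [0.68  0.008 0.195 0.112]
```

play_rows([
  {"jaw": 1,"dx": 0.022,"dy": 0,"dz": 0,"yaw": 0.01},
  {"jaw": 1,"dx": 0.018,"dy": 0,"dz": 0.02,"yaw": 0},
  {"jaw": 1,"dx": 0,"dy": 0,"dz": 0.035,"yaw": 0},
  {"jaw": 1,"dx": 0,"dy": 0,"dz": 0.035,"yaw": 0},
  {"jaw": 1,"dx": 0,"dy": 0,"dz": 0.035,"yaw": 0},
])

```text
clock: 10.95
tool_pos: [0.694, 0.0107, 0.2302]
eef_rot: [0.998, 0.065, 0.017, -0.008]
contact_force: [0.7, 0.8, -0.8]
opening: 0.005
```

```bash
python3 - <<'E'
from h import *
from plant import r
s=r.get_state()
suggest(s,[(.65,.004,.19,.112)],.03)
d=r.snapshot("side");cv2.imwrite("pics/s6.png",cv2.resize(d["frame"][60:260,180:380,::-1],(600,600)))
E
```

```text
pos [0.694  0.0107 0.2302] head 0.13 tilt [ 0.033  0.018 -0.999] F [ 0.7  0.8 -0.8] op 0.005 t 10.95 q [ 0.1   0.79 -0.35  1.37  0.28  0.99 -1.74]
  dx -0.022 dy 0.000 dz 0.020 yaw 0.009
  dx -0.022 dy 0.001 dz 0.020 yaw 0.009
 ->  [0.65  0.004 0.19  0.112]
```

View pics/s6.png

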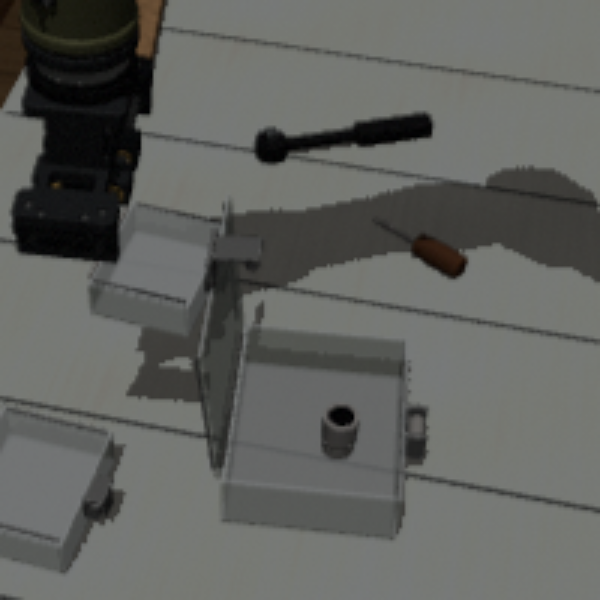

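The gripper is behind the lid, at upper left. I'll lower it, then push towards the robot.

play_rows([
  {"jaw": 1,"dx": -0.005,"dy": 0,"dz": 0.02,"yaw": 0.01},
  {"jaw": 1,"dx": -0.01,"dy": 0,"dz": 0.015,"yaw": 0.01},
  {"jaw": 1,"dx": -0.02,"dy": 0,"dz": 0.003,"yaw": 0},
  {"jaw": 1,"dx": -0.02,"dy": 0,"dz": 0,"yaw": 0},
  {"jaw": 1,"dx": -0.015,"dy": 0,"dz": 0,"yaw": 0},
])

```text
clock: 11.5
tool_pos: [0.6168, 0.0028, 0.178]
eef_rot: [0.998, 0.058, 0.006, -0.008]
contact_force: [-0.6, 0.1, 0.3]
opening: 0.007
```

play_rows([
  {"jaw": 1,"dx": -0.015,"dy": 0,"dz": 0,"yaw": 0},
  {"jaw": 1,"dx": -0.015,"dy": 0,"dz": 0,"yaw": 0},
  {"jaw": 1,"dx": -0.015,"dy": 0,"dz": 0,"yaw": 0},
  {"jaw": 1,"dx": -0.015,"dy": 0,"dz": 0,"yaw": 0},
  {"jaw": 1,"dx": 0,"dy": 0,"dz": 0,"yaw": 0},
])

```text
clock: 12.0
tool_pos: [0.5548, -0.0046, 0.1794]
eef_rot: [0.998, 0.061, 0.006, -0.008]
contact_force: [1.0, 0.0, -1.1]
opening: 0.005
```

```bash
python3 - <<'E'
from h import *
from plant import r
s=r.get_state()
suggest(s,[(.55,-.006,.18,.112)],.03)
d=r.snapshot("side");cv2.imwrite("pics/s7.png",cv2.resize(d["frame"][60:260,180:380,::-1],(600,600)))
E
```

```text
pos [ 0.5548 -0.0046  0.1794] head 0.122 tilt [ 0.011  0.017 -1.   ] F [ 1.   0.  -1.1] op 0.005 t 12.0 q [ 0.13  0.69 -0.33  1.85  0.32  0.65 -1.83]
  dx -0.005 dy 0.001 dz -0.001 yaw 0.010
 ->  [ 0.55  -0.006  0.18   0.112]
```

View pics/s7.png

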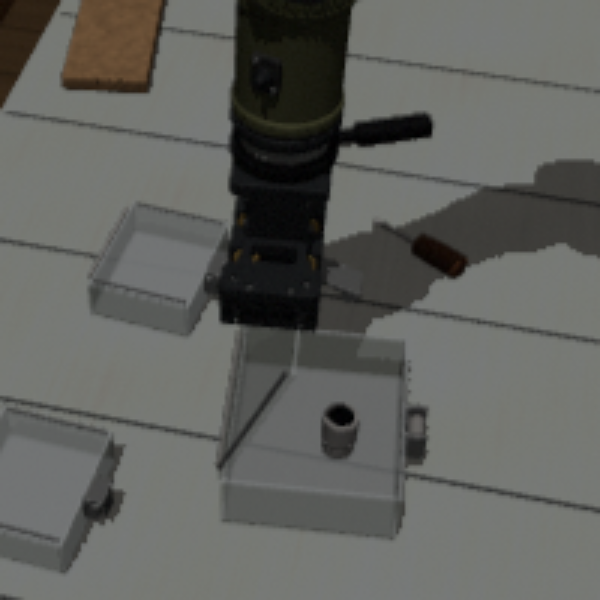

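The lid has swung over to about 1.2 rad and the finger tips are on its outer face. I'll follow the arc down.

play_rows([
  {"jaw": 1,"dx": -0.015,"dy": 0,"dz": 0.001,"yaw": 0},
  {"jaw": 1,"dx": -0.015,"dy": 0,"dz": 0.002,"yaw": 0},
  {"jaw": 1,"dx": -0.011,"dy": 0,"dz": 0.008,"yaw": 0},
  {"jaw": 1,"dx": -0.01,"dy": 0,"dz": 0.008,"yaw": 0},
  {"jaw": 1,"dx": -0.009,"dy": 0,"dz": 0.01,"yaw": 0},
])

```text
clock: 12.55
tool_pos: [0.5059, -0.0095, 0.1516]
eef_rot: [0.998, 0.062, 0.015, -0.009]
contact_force: [0.8, -0.7, 1.2]
opening: 0.004
```

```bash
cat >> h.py <<'E'
def boxf(p):
    c,s=np.cos(.112),np.sin(.112);d=np.array(p)[:2]-[.511,-.0105];return np.array([c*d[0]+s*d[1],-s*d[0]+c*d[1],p[2]])
E
python3 - <<'E'
from h import *
from plant import r
s=r.get_state()
suggest(s,[]);print(boxf(s["tool_pos"]))
E
```

```text
pos [ 0.5059 -0.0095  0.1516] head 0.124 tilt [ 0.028  0.02  -0.999] F [ 0.8 -0.7  1.2] op 0.004 t 12.55 q [ 0.12  0.68 -0.29  2.03  0.37  0.46 -1.89]
[-0.00493854  0.00156047  0.15159057]
```

play_rows([
  {"jaw": 1,"dx": -0.01,"dy": 0,"dz": 0.009,"yaw": 0},
  {"jaw": 1,"dx": -0.01,"dy": 0,"dz": 0.01,"yaw": 0},
  {"jaw": 1,"dx": -0.009,"dy": 0,"dz": 0.012,"yaw": 0},
  {"jaw": 1,"dx": -0.007,"dy": 0,"dz": 0.012,"yaw": 0},
  {"jaw": 1,"dx": -0.004,"dy": 0,"dz": 0.01,"yaw": 0},
])

```text
clock: 13.05
tool_pos: [0.4743, -0.0126, 0.0963]
eef_rot: [0.998, 0.063, 0.019, -0.009]
contact_force: [0.6, -0.0, 0.2]
opening: 0.004
```

```bash
python3 - <<'E'
from h import *
from plant import r
s=r.get_state()
suggest(s,[]);print(boxf(s["tool_pos"]))
d=r.snapshot("side");cv2.imwrite("pics/s8.png",cv2.resize(d["frame"][60:260,180:380,::-1],(600,600)))
E
```

```text
pos [ 0.4743 -0.0126  0.0963] head 0.127 tilt [ 0.037  0.021 -0.999] F [ 0.6 -0.   0.2] op 0.004 t 13.05 q [ 0.04  0.75 -0.16  2.16  0.45  0.22 -1.95]
[-0.03674148  0.00197846  0.0963212 ]
```

View pics/s8.png

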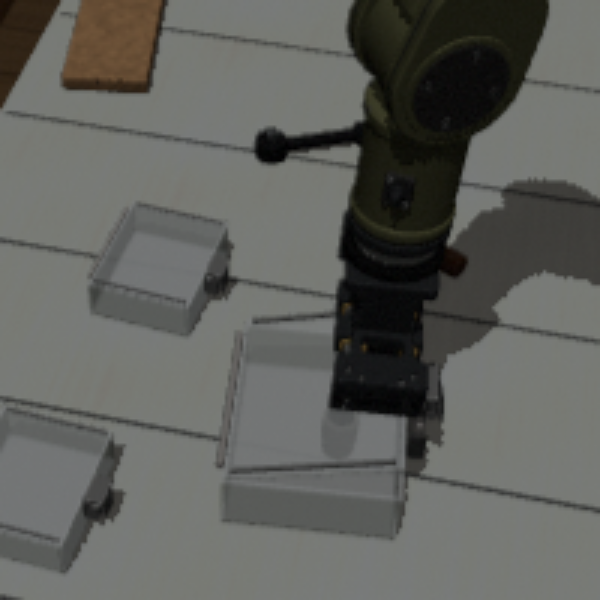

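The lid is nearly down, at about 0.25 rad. I'll shift towards the front edge and press.

play_rows([
  {"jaw": 1,"dx": -0.012,"dy": 0,"dz": 0.003,"yaw": 0},
  {"jaw": 1,"dx": -0.012,"dy": 0,"dz": 0.004,"yaw": 0},
  {"jaw": 1,"dx": -0.004,"dy": 0,"dz": 0.005,"yaw": 0},
  {"jaw": 1,"dx": -0.003,"dy": 0,"dz": 0.006,"yaw": 0},
  {"jaw": 1,"dx": -0.002,"dy": 0,"dz": 0.005,"yaw": 0},
])

```text
clock: 13.6
tool_pos: [0.4495, -0.0151, 0.0711]
eef_rot: [0.998, 0.065, 0.024, -0.009]
contact_force: [-1.1, -0.4, 8.3]
opening: 0.004
```

```bash
python3 - <<'E'
from h import *
from plant import r
s=r.get_state()
suggest(s,[]);print(boxf(s["tool_pos"]))
E
```

```text
pos [ 0.4495 -0.0151  0.0711] head 0.13 tilt [ 0.046  0.021 -0.999] F [-1.1 -0.4  8.3] op 0.004 t 13.6 q [-0.02  0.8  -0.06  2.26  0.5   0.05 -2.  ]
[-0.06166962  0.0022738   0.07112982]
```

play_rows([
  {"jaw": 1,"dx": 0.006,"dy": 0,"dz": -0.002,"yaw": 0},
  {"jaw": 1,"dx": 0.006,"dy": 0,"dz": 0,"yaw": 0},
  {"jaw": 1,"dx": 0.004,"dy": 0,"dz": 0.002,"yaw": 0},
  {"jaw": 1,"dx": 0,"dy": 0,"dz": 0.003,"yaw": 0},
  {"jaw": 1,"dx": 0,"dy": 0,"dz": 0.004,"yaw": 0},
])

```text
clock: 14.1
tool_pos: [0.4703, -0.0122, 0.0647]
eef_rot: [0.997, 0.065, 0.026, -0.009]
contact_force: [-2.4, -0.1, 3.4]
opening: 0.004
```

```bash
python3 - <<'E'
from h import *
from plant import r
s=r.get_state()
suggest(s,[]);print(boxf(s["tool_pos"]))
E
```

```text
pos [ 0.4703 -0.0122  0.0647] head 0.131 tilt [ 0.05   0.022 -0.999] F [-2.4 -0.1  3.4] op 0.004 t 14.1 q [-0.01  0.81 -0.08  2.2   0.5   0.09 -2.  ]
[-0.0406713   0.002851    0.06473168]
```

play_rows([
  {"jaw": 1,"dx": 0,"dy": 0,"dz": 0.004,"yaw": 0},
  {"jaw": 1,"dx": 0,"dy": 0,"dz": 0.005,"yaw": 0},
  {"jaw": 1,"dx": 0,"dy": 0,"dz": 0.006,"yaw": 0},
  {"jaw": 1,"dx": 0,"dy": 0,"dz": 0.006,"yaw": 0},
  {"jaw": 1,"dx": 0,"dy": 0,"dz": 0.006,"yaw": 0},
])

```text
clock: 14.6
tool_pos: [0.4703, -0.0123, 0.0627]
eef_rot: [0.997, 0.066, 0.035, -0.006]
contact_force: [-13.3, 2.3, 83.5]
opening: 0.005
```

```bash
python3 - <<'E'
from h import *
from plant import r
s=r.get_state()
suggest(s,[]);print(boxf(s["tool_pos"]))
E
```

```text
pos [ 0.4703 -0.0123  0.0627] head 0.133 tilt [ 0.069  0.016 -0.997] F [-13.3   2.3  83.5] op 0.005 t 14.6 q [-0.02  0.82 -0.06  2.22  0.82  0.05 -2.32]
[-0.04061584  0.00276924  0.06271777]
```

That reached 83 N, so the lid is against a hard stop. I'll lift off now.

play_rows([
  {"jaw": 1,"dx": 0,"dy": 0,"dz": -0.01,"yaw": 0},
  {"jaw": 1,"dx": 0,"dy": 0,"dz": -0.02,"yaw": 0},
  {"jaw": 1,"dx": 0,"dy": 0,"dz": -0.04,"yaw": 0},
  {"jaw": 1,"dx": 0,"dy": 0,"dz": -0.045,"yaw": 0},
  {"jaw": 1,"dx": 0,"dy": 0,"dz": -0.045,"yaw": 0},
])

```text
clock: 15.1
tool_pos: [0.4555, -0.0143, 0.2259]
eef_rot: [0.997, 0.07, 0.031, -0.005]
contact_force: [1.7, -0.9, -0.5]
opening: 0.006
```

play_rows([
  {"jaw": 1,"dx": 0,"dy": 0.03,"dz": -0.03,"yaw": 0},
  {"jaw": 1,"dx": 0,"dy": 0.045,"dz": 0,"yaw": 0},
  {"jaw": 1,"dx": 0,"dy": 0.045,"dz": 0,"yaw": 0},
  {"jaw": 1,"dx": 0,"dy": 0.045,"dz": 0,"yaw": 0},
  {"jaw": 1,"dx": 0,"dy": 0.03,"dz": 0,"yaw": 0},
])

```text
clock: 15.6
tool_pos: [0.4856, -0.2093, 0.2628]
eef_rot: [0.996, 0.075, 0.038, -0.005]
contact_force: [0.7, 0.5, -0.4]
opening: 0.004
```

```bash
python3 - <<'E'
from h import *
from plant import r
s=r.get_state()
suggest(s,[])
d=r.snapshot("side");cv2.imwrite("pics/s9.png",cv2.resize(d["frame"][120:250,230:360,::-1],(600,600)))
t=r.snapshot("top");cv2.imwrite("pics/t9.png",cv2.resize(t["frame"][155:275,210:330,::-1],(600,600)))
pickle.dump((d,t),open("end.pkl","wb"))
E
```

```text
pos [ 0.4856 -0.2093  0.2628] head 0.15 tilt [ 0.076  0.016 -0.997] F [ 0.7  0.5 -0.4] op 0.004 t 15.6 q [ 0.78  0.57 -0.69  1.87  0.46  0.79 -1.56]
```

View pics/s9.png

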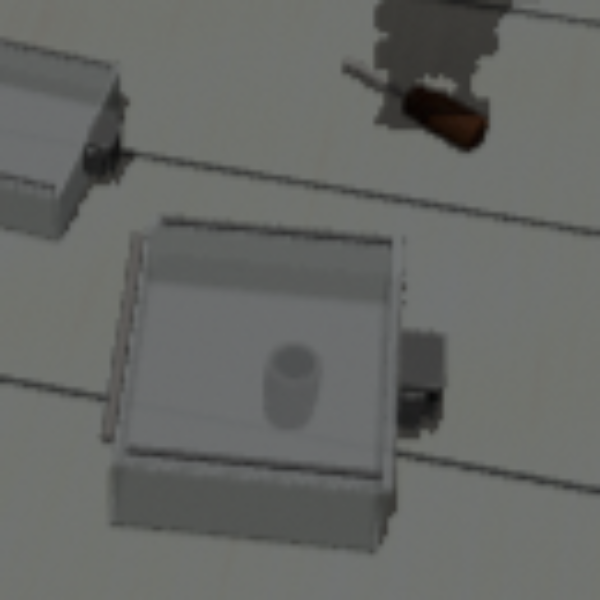

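View pics/t9.png

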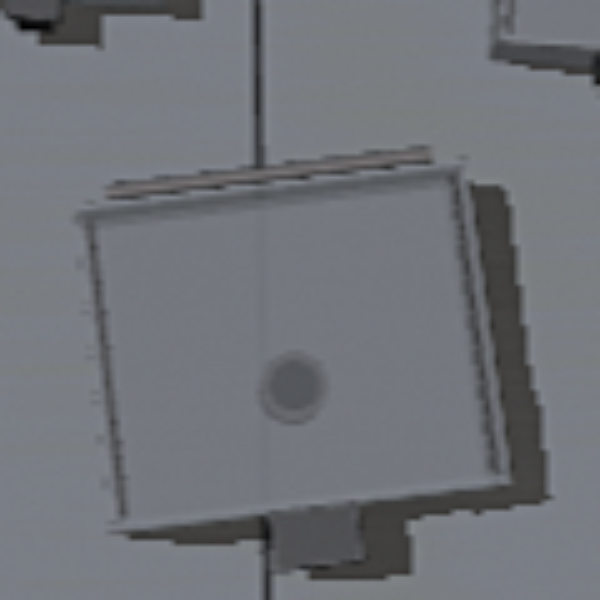

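Both views show the lid flat on the box with the socket standing under it, and the tab over the catch at top (315,540) and side (422,358). I'll check the tab and lid height with the depth map.

```bash
python3 - <<'E'
from h import *
d,t=pickle.load(open("end.pkl","rb"))
for n,c,u0,v0 in(("top",t,272.5,262),("side",d,320.5,196.5)):
    P=np.array([depth(c,u0+i,v0+j) for i in range(-4,5) for j in range(-3,4)]);print(n,"tab z median",np.median(P[:,2]),P[:,2].std())
for n,px in dict(front_lid=(255,250),mid=(250,225),back=(250,200)).items():
    print(n,np.median([depth(t,px[0]+i,px[1]+j)[2] for i in range(-5,6) for j in(-1,0,1)]))
tt=[(275,505),(358,505),(360,558),(275,570)]
ss=[(402,332),(402,384),(445,334),(443,388)]
T={k:(x/5+209.6,y/5+154.6) for k,(x,y) in zip("bl br fr fl".split(),tt)}
S={k:(x/4.615+229.6,y/4.615+119.6) for k,(x,y) in zip("br bl fr fl".split(),ss)}
for k in T: print(k,tri(t,T[k],d,S[k]))
E
```

```text
top tab z median 0.0655410362557527 0.13273428569349327
side tab z median 0.06354268316319533 0.0016960473507952104
front_lid 0.06477931326480713
mid 0.06426887929418656
back 0.06504940454574304
bl (array([ 0.43382429, -0.00276522,  0.06100116]), np.float64(0.00647231646853204))
br (array([ 0.43610572, -0.040221  ,  0.06007702]), np.float64(0.000923896441698083))
fr (array([ 0.41245979, -0.04021155,  0.06496791]), np.float64(0.000978202783041051))
fl (array([ 0.40829156, -0.00241562,  0.06398314]), np.float64(7.062662596181602e-05))
```

The lid reads level: 64.8 mm at the front, 65.0 mm at the back, with the tab at 63.5–65.5 mm. Being stopped at the roller would put the front about 15 mm higher. I'm handing in.

play_rows([
  {"jaw": 1,"dx": 0,"dy": 0,"dz": 0,"yaw": 0},
  {"jaw": 1,"dx": 0,"dy": 0,"dz": 0,"yaw": 0},
  {"jaw": 1,"dx": 0,"dy": 0,"dz": 0,"yaw": 0},
  {"jaw": 1,"dx": 0,"dy": 0,"dz": 0,"yaw": 0},
  {"jaw": 1,"dx": 0,"dy": 0,"dz": 0,"yaw": 0},
])

```text
clock: 16.2
tool_pos: [0.4847, -0.2066, 0.2612]
eef_rot: [0.996, 0.075, 0.037, -0.006]
contact_force: [0.7, -1.1, -1.3]
opening: 0.001
```

```bash
python3 -c "
from plant import r
print(r.get_state()['clock']);print(r.finish_job())"
```

```text
16.2
the job is handed in; nothing more can be done
None
```

I put the socket upright on the floor of the large box and let go of it. I then swung the lid over from behind and pressed it shut, and handed the job in at 16.2 s with the arm clear.

**Last checks:** both views show the socket standing under the closed lid. The lid is level within about 1 mm (64.8 mm at the front, 65.0 mm at the back, 64 mm expected when shut) and the tab is down over the catch. The lid angle itself cannot be read, so "snapped shut" rests on these heights.

**What went less well:**
- **Too hard a push:** after the lid was apparently already shut, one extra push with the finger tips read about 83 N at the wrist. That is under the 120 N limit. It is over the 40 N limit for the arm and the gripper's body, but as far as I can tell only the finger tips were touching.
- **Joint near its limit:** joint 6 came within 0.01 rad of its lower limit, so the tool tilted by up to about 0.07 rad. I pressed about 34 mm behind lid_edge because of this.
- **One unusable reading:** the top camera's depth reading on the tab was very scattered, so I relied on the side view there.

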